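Find the stamped specimen crate and push it to the dispatch line

TASK

One of the two grey specimen crates is stamped underneath. Tip each in turn, the one on the robot's left first and then the right one, by pressing its ledge down to the bench for a moment and letting it settle back; then push the stamped crate sideways along the bench until the dispatch line runs under its middle, and leave the other crate where it stands. Nothing is to be picked up, and the other things on the bench stay where they are.

Things in the scene. Friction and masses are not known exactly. Their poses are not given: they have to be found in the camera images.
- crate_a: grey plastic specimen crate; box 130 (x) by 120 (y) mm, walls 72 mm tall, capped tubes fixed inside reach 80 mm, about 0.5 kg. Origin: centre of the footprint at bench level; x away from the robot, z up. A 110 mm wide, 6 mm thick ledge stands out from its near (-x) wall, x = -65 to -130 mm, top 72 mm up. Outwardly the same as crate_b; which stands on the left is random.
- crate_b: grey plastic specimen crate; box 130 (x) by 120 (y) mm, walls 72 mm tall, capped tubes fixed inside reach 80 mm, about 0.5 kg. Origin: centre of the footprint at bench level; x away from the robot, z up. A 110 mm wide, 6 mm thick ledge stands out from its near (-x) wall, x = -65 to -130 mm, top 72 mm up. Outwardly the same as crate_a; which stands on the left is random.
- crate_a_ledge (a point): middle of the ledge's top face near its outer edge, where to press: x = -117, z = 72 mm in crate_a. A few N here tip the crate about its heel; at 45 degrees (0.79 rad) the ledge's outer edge meets the bench. The far side of the underside then shows from beyond the table. Let go, the crate falls back flat
- crate_a_side (a point): middle of crate_a's left (+y) side wall, y = +60, z = 25 mm; the right one is at y = -60. Pushed low on a side wall, near its middle, the crate slides upright; its centre of mass is at about x = -18, y = 0, z = 30 mm
- crate_a_heel (a point): middle of crate_a's near bottom edge (x = -65, z = 0 mm), about which it tips; the crate's underside is flat from here to the toe
- crate_a_toe (a point): far end of crate_a's flat underside (x = +15, z = 0 mm); from here the underside slopes up at 35 degrees to z = 35 mm at x = +65 mm
- crate_b_ledge (a point): middle of the ledge's top face near its outer edge, where to press: x = -117, z = 72 mm in crate_b. A few N here tip the crate about its heel; at 45 degrees (0.79 rad) the ledge's outer edge meets the bench. The far side of the underside then shows from beyond the table. Let go, the crate falls back flat
- crate_b_side (a point): middle of crate_b's left (+y) side wall, y = +60, z = 25 mm; the right one is at y = -60. Pushed low on a side wall, near its middle, the crate slides upright; its centre of mass is at about x = -18, y = 0, z = 30 mm
- crate_b_heel (a point): middle of crate_b's near bottom edge (x = -65, z = 0 mm), about which it tips; the crate's underside is flat from here to the toe
- crate_b_toe (a point): far end of crate_b's flat underside (x = +15, z = 0 mm); from here the underside slopes up at 35 degrees to z = 35 mm at x = +65 mm
- stamp (a point): centre of the ink stamp (black ring 54 mm across with a bar through it) on the sloping far part of one crate's underside, at x = +40, y = 0, z = +17 mm in that crate's frame; it cannot be seen until that crate is tipped, and moves with that crate. The other crate's underside is bare
- line: the dispatch line: flat dark tape on the bench, 20 mm wide and 320 mm long with a 100 mm cross bar at each end, running away from the robot between the crates. Origin: its middle; x along the line, y across it to the left, z up. Things slide over it freely
- reagent: amber reagent bottle, 54 mm across, 130 mm tall; bystander, not part of the work. Origin: centre of its underside
- jar: clear screw jar, 64 mm across, 75 mm tall; bystander, not part of the work. Origin: centre of its underside
- slide_box: flat cardboard slide box, 50 x 76 x 28 mm, lying by the near end of the line; bystander, not part of the work. Origin: centre of its underside
- beaker: clear open cup, 60 mm across, 75 mm tall; bystander, not part of the work. Origin: centre of its underside
- timer: white bench timer, 45 x 70 x 24 mm; bystander, not part of the work. Origin: centre of its underside
- tube_rack: white rack of capped tubes, 70 x 160 mm, 80 mm tall, beyond the line; bystander, not part of the work. Origin: centre of its underside
- weight: small brass balance weight, 36 mm across, 46 mm tall; bystander, not part of the work. Origin: centre of its underside
Not all that is in view belongs to the job. What is shaped like the crate_a but red is not meant.

How it is judged:
By the outcome, as a careful person would: the job done as asked, in the order asked, and still so for the second after the job is handed in, with the robot touching nothing.
It also fails if it takes over 72 s, if anything falls off the work surface, if the arm or the gripper's body presses on something with over 40 N, if the wrist force passes 120 N, or if a joint passes its speed limit or range.

ROBOT

A 6-joint arm with a two-finger parallel gripper is mounted at the origin on the work surface. World frame = base frame: x ahead of the robot, y to its left, z up, the work surface at z = 0. Lengths are in m, angles in rad, forces in N, time in s.
With the tool pointing down it reaches from about 0.3 to 0.775 m from the base axis. Payload 14.6 kg.
Tool frame: the origin (TCP) lies midway between the tips of the shut fingers; the grasp point (between the pads) lies 19 mm behind it (ctrl.tcp_to_grasp is the z of the grasp point in the tool frame, in m); z points along the fingers, y is the line along which they close (so a half turn about z gives the same grasp; the last joint's range is limited). The gripper opens to 94 mm and grips with 3 to 60 N. Pads are 16 mm wide; open, the fingers measure 119 mm over their backs; the gripper's body (75 mm by 177 mm) begins 78 mm behind the grasp point.
Start: joints at [-1.232, 0.3, 1.521, -0, 1.321, -0.067], TCP at [0.217, -0.505, 0.205] pointing down, gripper open.
Joint ranges: [-3.03, 3.03], [-0.79, 2.21], [0.23, 2.52], [-1.04, 4.18], [0, 3.07], [-2.55, 2.55]. Speed limits (rad/s): [2.22, 2.22, 2.57, 3.14, 3.14, 3.14].

INTERFACE

Orientations are given as [roll, pitch, yaw] about the fixed x, y, z axes, in that order (R = Rz(yaw) Ry(pitch) Rx(roll)).
In Python, from station import monitor, camera, ctrl gives the robot as it stands.
- The arm moves only by the tool apply_moves, never from a script. Its argument "plan" is one flat list of numbers, 4 for each row, row after row: the shift along the tool's x, y, z in mm, then the turn about the tool's z in rad. In form: [dx, dy, dz, spin, dx, dy, dz, spin, ...]. A call has 1 to 20 rows; each row shifts and turns the commanded pose from where the row before left it, along the tool's axes as they then stand; what a row does not reach is not made up. A row lasts 1/10 s, in which the tool goes at most 50 mm and 8.59 degrees, less where a joint would pass 70% of its speed; a pose out of reach is approached as far as the arm can. A call is refused whole if a number of a shift passes 50 or a number of a turn 0.15, either way. A call with a gripper value outside its range is refused whole. "hand" is the gripper command: -1 is shut, 1 is fully open, values between are in proportion, set as the call begins (left out, the last holds). The fingers move at their own pace and stop on an object; "squeeze" is the grip in N (left out, the last holds). Time passes only in rows, so rows that do not move let the fingers close. It gives the time, the measured TCP pose, the force, the opening and the grip force at its end, in the units of the state.
- monitor.get_obs(): the state, without advancing time (a new reading comes with each control period).
- camera(name): name is "side" or "top" or "wrist"; returns a dict with "image" (480x640x3 uint8, red, green, blue), "range_z" (480x640 float32, m along the optical axis (not along the pixel's ray), 0 where there is no reading), "mtx" (3x3 intrinsics, pixels), "distortion" ([k1, k2, p1, p2, k3] as OpenCV has them; the pictures are not rectified), "rvec" (rotation vector, rad) and "tvec" (3), from world to camera coordinates, as OpenCV has them. Camera axes: x right, y down, z forward; pixel columns grow to the right and rows downward; lengths in m; the calibration is good to about 2 mm. A picture is of the moment at which its call begins.
- ctrl.hand_in(): hands the job in; it is judged then, once.
The state is a dict: "time_s": time; "qpos": joint angles; "joint_vel": joint speeds; "tau": joint torques, N m; "ee_pos": TCP position; "eef_rot": TCP orientation; "force": force on the tool from outside, world axes, zero at the start; "moment": the same for the moment, N m; "grip_width": finger opening in m; "grip_force": force on a finger pad.
Only numpy, scipy, OpenCV 4.12 (cv2) and the standard library are available. Lean on these libraries where they do the work, as an engineer would, in place of code of your own. Each camera call takes 0.05 s, during which the arm holds its last target. There are 200 camera calls.

## Working session

There is one attempt and no reset: what is moved stays moved. The work goes in short steps, Python scripts to look and compute and a tool call to move; the robot and the scene stay as the last step left them, time stands still between calls to the robot, and variables do not carry over. Pictures are saved under pics/ and viewed, at most 10 in all, crops included, and the job is handed in when it is done.

Besides the shell and the picture viewer there is one more tool, called after "Request:" by a JSON object that holds its "name" and its "arguments", one argument or row to a line. apply_moves: Moves the arm, as the interface text tells. Its arguments: {"type":"object","properties":{"plan":{"type":"array","items":{"type":"number"}},"hand":{"type":"number"},"squeeze":{"type":"number"}},"required":["plan"]}

```bash
mkdir -p pics; ls; cat > h.py <<'E'
import numpy as np, cv2
from station import monitor, camera, ctrl
def snap(n,f=None):
    c=camera(n)
    if f: cv2.imwrite('pics/'+f, c['image'][:,:,::-1])
    c['R']=cv2.Rodrigues(np.array(c['rvec'],float))[0]; c['t']=np.array(c['tvec'],float).ravel()
    return c
def ray(c,uv,z):
    p=cv2.undistortPoints(np.array(uv,float).reshape(-1,1,2),c['mtx'],np.array(c['distortion'],float)).reshape(-1,2)
    d=np.c_[p,np.ones(len(p))]@c['R']; o=-c['R'].T@c['t']
    return o+d*((z-o[2])/d[:,2])[:,None]
def proj(c,X):
    return cv2.projectPoints(np.array(X,float).reshape(-1,3),c['rvec'],c['tvec'],c['mtx'],np.array(c['distortion'],float))[0].reshape(-1,2)
E
python3 - <<'E'
from h import *
t=snap('top','top0.png'); s=snap('side','side0.png')
for c in(t,s): print(-c['R'].T@c['t'], c['R'][2])
o=monitor.get_obs(); print(o['ee_pos'],o['eef_rot'],o['time_s'])
E
```

```text
pics
[ 0.37007569 -0.01304198  1.26946741] [ 0.20016375  0.01449716 -0.9796552 ]
[0.10517258 0.98768303 0.8457985 ] [ 0.3766781  -0.73019747 -0.57002216]
[ 0.21702149 -0.50510995  0.2049361 ] [-3.14052878e+00 -5.69282428e-05  4.05788185e-01] 0.1
```

View pics/top0.png

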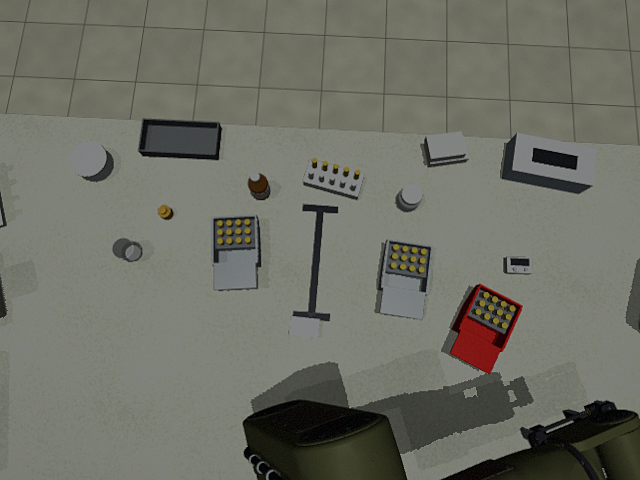

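View pics/side0.png

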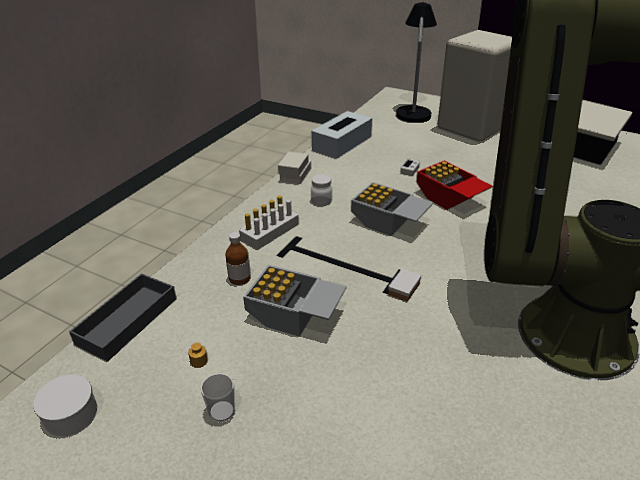

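The top view shows three crate-shaped things: the left grey crate at (236,252), the right grey crate at (405,278), and a red crate at (485,325). The red one is a decoy, so the two grey ones are the crates. The dispatch line runs from (321,209) to (312,317), and the slide box is at (306,327). The side view agrees.

```bash
python3 - <<'E'
from h import *
c=snap('top'); w=snap('wrist','wrist0.png')
print('wrist',-w['R'].T@w['t'],w['R'][2])
im=c['image']; Z=c['range_z']; H,W=Z.shape
uu,vv=np.meshgrid(np.arange(W),np.arange(H))
p=cv2.undistortPoints(np.stack([uu,vv],-1).reshape(-1,1,2).astype(float),c['mtx'],np.array(c['distortion'],float)).reshape(-1,2)
P=((np.c_[p,np.ones(len(p))]*Z.reshape(-1,1)-c['t'])@c['R']).reshape(H,W,3)
h=P[...,2]
m=((h>.012)&(h<.16)&(Z>0)&(vv<375)).astype(np.uint8)
n,l,st,_=cv2.connectedComponentsWithStats(m)
for i in range(1,n):
    if st[i,4]<60: continue
    q=P[l==i]; r=cv2.minAreaRect((q[:,:2]*1000).astype(np.float32))
    q2=q[q[:,2]>.06]
    r2=cv2.minAreaRect((q2[:,:2]*1000).astype(np.float32)) if len(q2)>50 else None
    print(st[i],np.round(np.array(r[0])),np.round(r[1]),round(r[2],1),'zmax',q[:,2].max().round(3), r2 and (np.round(r2[0]),np.round(r2[1]),round(r2[2],1)))
# line
hsv=cv2.cvtColor(im,cv2.COLOR_RGB2GRAY)
d=((hsv<75)&(abs(h)<.01)&(uu>285)&(uu<345)&(vv>195)&(vv<330)).astype(np.uint8)
q=P[d>0]; r=cv2.minAreaRect((q[:,:2]*1000).astype(np.float32)); print('line',r)
E
```

```text
wrist [ 0.2872158  -0.47513302  0.38336498] [-0.24039774 -0.10177043 -0.96532466]
[ 138  118   83   41 1084] [904. 421.] [221. 104.] 89.6 zmax 0.048 None
[ 424  132   45   34 1213] [ 908. -336.] [ 76. 119.] 11.8 zmax 0.068 (array([ 908., -327.]), array([ 70., 101.]), 11.9)
[ 503  133   94   60 4128] [ 877. -618.] [223. 116.] 80.9 zmax 0.086 (array([ 877., -618.]), array([223., 116.]), 80.5)
[  69  142   44   40 1292] [819. 661.] [104. 103.] 47.3 zmax 0.063 None
[ 303  158   61   41 1548] [809. -22.] [160.  74.] 76.7 zmax 0.087 (array([808., -21.]), array([133.,  48.]), 76.8)
[247 171  23  29 462] [763. 179.] [47. 54.] 26.8 zmax 0.138 (array([763., 180.]), array([47., 53.]), 26.8)
[396 183  26  28 538] [ 757. -230.] [58. 60.] 17.1 zmax 0.083 (array([ 759., -232.]), array([55., 55.]), 58.7)
[158 205  15  14 152] [689. 438.] [34. 33.] 21.1 zmax 0.05 None
[ 211  214   49   76 2962] [580. 227.] [196. 123.] 6.1 zmax 0.088 (array([580., 227.]), array([196., 123.]), 6.3)
[112 237  30  24 481] [572. 518.] [57. 61.] 5.4 zmax 0.081 (array([572., 518.]), array([57., 61.]), 5.4)
[ 378  238   55   82 3035] [ 532. -220.] [124. 196.] 84.0 zmax 0.087 (array([ 532., -220.]), array([124., 196.]), 84.0)
[505 256  28  18 458] [ 591. -534.] [46. 72.] 0.1 zmax 0.031 None
[ 450  283   73   91 3454] [ 415. -425.] [125. 197.] 65.3 zmax 0.086 (array([ 415., -425.]), array([125., 197.]), 65.3)
[  0 287   6  31  90] [418. 851.] [82. 13.] 11.8 zmax 0.034 None
[288 316  32  22 583] [396.  36.] [77. 51.] 86.9 zmax 0.035 None
line ((576.3522338867188, 14.921730041503906), (98.59285736083984, 318.623046875), 88.53508758544922)
```

View pics/wrist0.png

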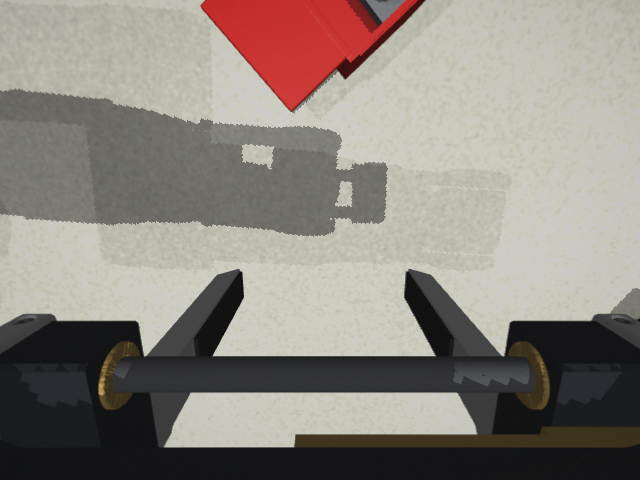

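The wrist view shows the red decoy's ledge at (290,60) and the open fingers. The wrist camera sits about 80 mm ahead along tool +x. I'll shut the fingers and go to above the left crate's ledge.

Request:
{"name": "apply_moves", "arguments": {
  "plan": [0,0,0,0.15,0,0,0,0.15,19.5,-38.3,0,0,19.5,-38.3,0,0,19.5,-38.3,0,0,19.5,-38.3,0,0,19.5,-38.3,0,0,19.5,-38.3,0,0,19.5,-38.3,0,0,19.5,-38.3,0,0,19.5,-38.3,0,0,19.5,-38.3,0,0,19.5,-38.3,0,0,19.5,-38.3,0,0,19.5,-38.3,0,0,19.5,-38.3,0,0,19.5,-38.3,0,0,19.5,-38.3,0,0,19.5,-38.3,0,0,19.5,-38.3,0,0],
  "hand": -1,
  "squeeze": 10
}}

```text
time_s: 2.2
ee_pos: [0.4936, 0.2192, 0.2053]
eef_rot: [3.142, 0.0, 0.106]
force: [0.8, 0.0, 1.4]
grip_width: 0.0004
grip_force: 0.0
```

Request:
{"name": "apply_moves", "arguments": {
  "plan": [0,0,30,0,0,0,30,0,0,0,30,0,0,0,22,0,0,0,0,0,0,0,0,0]
}}

```text
time_s: 2.8
ee_pos: [0.4935, 0.2173, 0.094]
eef_rot: [-3.142, -0.0, 0.106]
force: [1.0, 0.2, 1.3]
grip_width: 0.0006
grip_force: 0.0
```

```bash
python3 - <<'E'
from h import *
w=snap('wrist','wrist1.png')
o=monitor.get_obs(); print(o['ee_pos'],o['force'])
E
```

```text
[0.4939031  0.21750233 0.09470942] [ 0.88189755  0.24174208 -0.36396088]
```

View pics/wrist1.png

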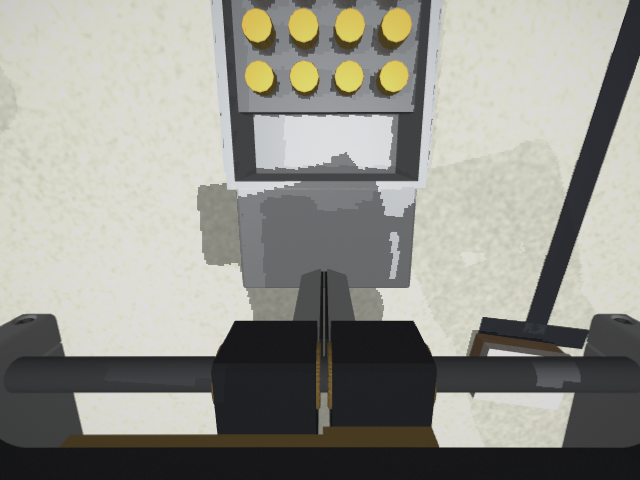

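The wrist crop shows the grey left crate's ledge spanning u 243–410, v 190–288, with the shut fingertips over it at (324,270). Next I press down along the tipping arc.

Request:
{"name": "apply_moves", "arguments": {
  "plan": [0,0,12,0,0,0,8,0,0,0,3,0,-9,0,7,0,-8,0,7.4,0,-7,0,9,0,-5.7,0,9.2,0,-3.5,0,7,0,-2.2,0,6.8,0,-1.5,0,5,0,-0.4,0,2.2,0,0,0,1,0,0,0,0,0,0,0,0,0]
}}

```text
time_s: 4.25
ee_pos: [0.457, 0.2135, 0.0177]
eef_rot: [-3.141, -0.002, 0.106]
force: [-13.6, -5.1, 31.3]
grip_width: 0.0004
grip_force: 15.6
```

```bash
python3 - <<'E'
from h import *
a=snap('side','sideA.png')
b=snap('top'); w=snap('wrist')
print(-a['R'].T@a['t'])
v=np.hstack([a['image'],np.vstack([cv2.resize(b['image'],(320,240)),cv2.resize(w['image'],(320,240))])])
v=cv2.resize(v,(800,400)); cv2.imwrite('pics/cA.png',v[:,:,::-1])
o=monitor.get_obs(); print(o['ee_pos'],o['force'])
E
```

```text
[0.10517258 0.98768303 0.8457985 ]
[0.45702314 0.21354226 0.017725  ] [-12.67300082  -4.79092306  31.28475076]
```

View pics/cA.png

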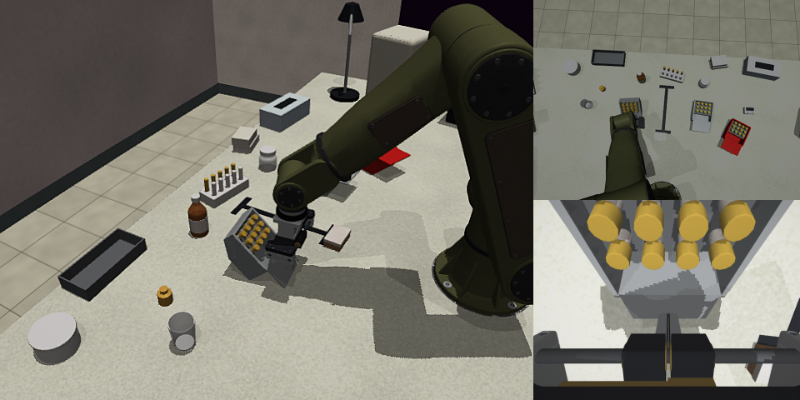

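The left crate is fully tipped: 31 N on the tool, with the ledge on the bench. Neither fixed camera looks at its far underside directly, so I'll check whether anything else in view changed, such as a reflection or a display.

```bash
python3 - <<'E'
from h import *
for n,f in(('side','side0.png'),('top','top0.png')):
    a=cv2.imread('pics/'+f); b=snap(n)['image'][:,:,::-1]
    d=cv2.absdiff(a,b).max(2); m=(d>18).astype(np.uint8)
    m=cv2.morphologyEx(m,cv2.MORPH_CLOSE,np.ones((5,5)))
    k,l,st,_=cv2.connectedComponentsWithStats(m)
    print(n,[list(s) for s in st[1:] if s[4]>25])
    if n=='side': s=b
    else: t=b
A=cv2.resize(s[210:360,220:420],(800,600),interpolation=cv2.INTER_CUBIC)[:300*2]
B=cv2.resize(s[0:150,300:640],(520,230)); C=cv2.resize(t[120:200,490:640],(280,150))
v=np.zeros((600,800,3),np.uint8); v[:370,:493]=cv2.resize(A,(493,370)); v[370:600,:520]=B; v[370:520,520:]=C
cv2.imwrite('pics/cB.png',v)
E
```

```text
side [[np.int32(243), np.int32(0), np.int32(397), np.int32(432), np.int32(76061)], [np.int32(598), np.int32(307), np.int32(24), np.int32(6), np.int32(43)], [np.int32(599), np.int32(328), np.int32(5), np.int32(17), np.int32(39)]]
top [[np.int32(108), np.int32(214), np.int32(532), np.int32(266), np.int32(56777)]]
```

View pics/cB.png

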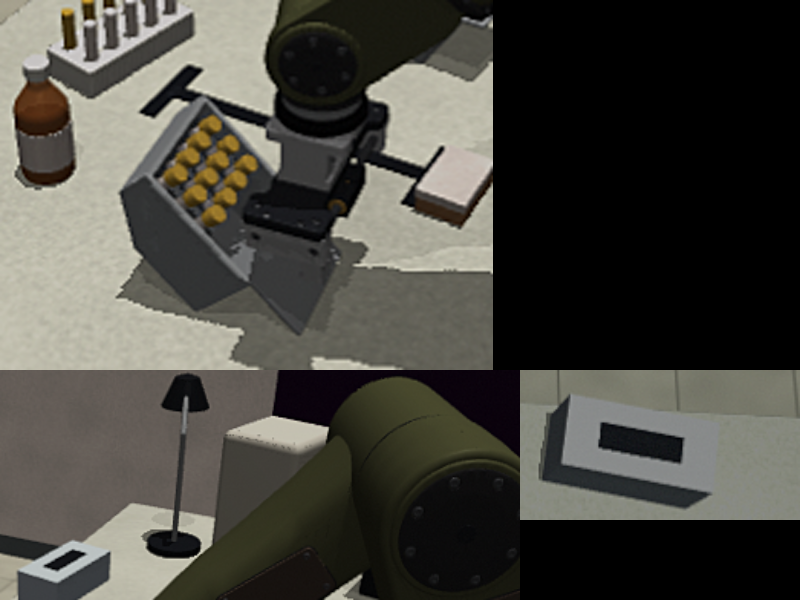

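Nothing else changed in the views, and there is no reflection. The stamp faces +x, and with the crates at this heading no camera looks from that side. The side camera would see the right crate's underside if that crate were turned about 40° to the left while pressed down. So I'll let the left crate settle, then do that within the right crate's own tip and turn it back before release.

Request:
{"name": "apply_moves", "arguments": {
  "plan": [0.4,0,-3,0,1.5,0,-5,0,2.2,0,-6.8,0,3.5,0,-7,0,5.7,0,-9.2,0,7,0,-9,0,8,0,-7.4,0,6,0,-5,0,3,0,-3,0,0,0,-10,0,0,0,-30,0,0,0,-40,0]
}}

```text
time_s: 5.7
ee_pos: [0.4927, 0.217, 0.1515]
eef_rot: [3.141, 0.003, 0.106]
force: [0.3, 0.6, 1.0]
grip_width: 0.0003
grip_force: 0.0
```

```bash
cat >> h.py <<'E'
def crates(c):
    Z=c['range_z']; H,W=Z.shape
    uu,vv=np.meshgrid(np.arange(W),np.arange(H))
    p=cv2.undistortPoints(np.stack([uu,vv],-1).reshape(-1,1,2).astype(float),c['mtx'],np.array(c['distortion'],float)).reshape(-1,2)
    P=((np.c_[p,np.ones(len(p))]*Z.reshape(-1,1)-c['t'])@c['R']).reshape(H,W,3); h=P[...,2]
    m=((h>.04)&(h<.1)&(Z>0)).astype(np.uint8)
    n,l,st,_=cv2.connectedComponentsWithStats(m)
    for i in range(1,n):
        if st[i,4]<1500: continue
        q=P[l==i]
        if q[:,0].mean()<.3 or q[:,0].mean()>.7: continue
        r=cv2.minAreaRect((q[:,:2]*1000).astype(np.float32))
        a=r[2] if r[1][0]>r[1][1] else r[2]-90
        o=np.array(r[0])+32.5*np.array([np.cos(np.radians(a)),np.sin(np.radians(a))])
        print('crate',o.round(1),'yaw',round(a,1),np.round(r[1]))
E
python3 - <<'E'
from h import *
crates(snap('top')); o=monitor.get_obs(); print(o['ee_pos'],o['eef_rot'],o['force'],o['time_s'])
E
```

```text
crate [ 564.3 -223.4] yaw -6.0 [124. 196.]
crate [ 444.9 -438.6] yaw -25.1 [126. 197.]
[0.49531605 0.21797887 0.15922611] [-3.1397952  -0.00760565  0.10584165] [ 0.89195836 -0.02247853  7.08080668] 5.75
```

Request:
{"name": "apply_moves", "arguments": {
  "plan": [0,0,0,0.105,0,0,0,0.106,-0.2,36,0,0,-0.2,36,0,0,-0.2,36,0,0,-0.2,36,0,0,-0.2,36,0,0,-0.2,36,0,0,-0.2,36,0,0,-0.2,36,0,0,-0.2,36,0,0,-0.2,36,0,0,-0.2,36,0,0,-0.2,36,0,0,0,0,30,0,0,0,30,0,0,0,0,0],
  "hand": 0.28
}}

```text
time_s: 7.45
ee_pos: [0.444, -0.2115, 0.0887]
eef_rot: [-3.14, 0.005, -0.106]
force: [-0.5, 0.3, 0.4]
grip_width: 0.0603
grip_force: 0.0
```

```bash
python3 - <<'E'
from h import *
o=monitor.get_obs(); print(o['ee_pos'],o['eef_rot'],o['force'],o['time_s'],o['grip_width']); crates(snap('top'))
E
```

```text
[ 0.44402887 -0.21151532  0.08866367] [-3.13956215  0.00468688 -0.10577954] [-0.53961673  0.28116073  0.44787689] 7.45 0.06031369817323598
crate [613.3 230.4] yaw 6.0 [197. 122.]
crate [ 592.7 -226.3] yaw -5.6 [124. 139.]
crate [ 444.7 -438.3] yaw -24.9 [125. 196.]
```

Request:
{"name": "apply_moves", "arguments": {
  "plan": [0,0,10,0,0,0,6.5,0,-9,0,7,0,-8,0,7.4,0,-7,0,9,0,-5.7,0,9.2,0,-3.5,0,7,0,-2.2,0,6.8,0,-1.5,0,5,0,-0.4,0,2.2,0,0,0,1.5,0,0,0,0,0,0,0,0,0]
}}

```text
time_s: 8.8
ee_pos: [0.4077, -0.2078, 0.019]
eef_rot: [-3.141, 0.002, -0.105]
force: [-5.7, 0.6, 2.7]
grip_width: 0.0602
grip_force: 2.8
```

Request:
{"name": "apply_moves", "arguments": {
  "plan": [0,0,1,0,0,0,1,0,0,0,0,0]
}}

```text
time_s: 9.1
ee_pos: [0.4079, -0.2079, 0.017]
eef_rot: [-3.141, 0.002, -0.105]
force: [-5.1, 0.1, 1.8]
grip_width: 0.0602
grip_force: 2.6
```

Request:
{"name": "apply_moves", "arguments": {
  "plan": [0,0,1,0,0,0,1,0,0,0,0,0]
}}

```text
time_s: 9.4
ee_pos: [0.4082, -0.208, 0.0154]
eef_rot: [-3.141, 0.001, -0.105]
force: [-5.0, 1.0, 3.8]
grip_width: 0.0603
grip_force: 3.1
```

```bash
python3 - <<'E'
from h import *
o=monitor.get_obs(); print(o['ee_pos'],o['force'])
s=snap('side'); w=snap('wrist')
v=np.hstack([cv2.resize(s['image'][120:300,290:490],(440,396)),cv2.resize(w['image'],(360,396))])
cv2.imwrite('pics/cC.png',v[:,:,::-1])
E
```

```text
[ 0.40822732 -0.20803001  0.01538881] [-5.02840477  0.95511309  3.78383584]
```

View pics/cC.png

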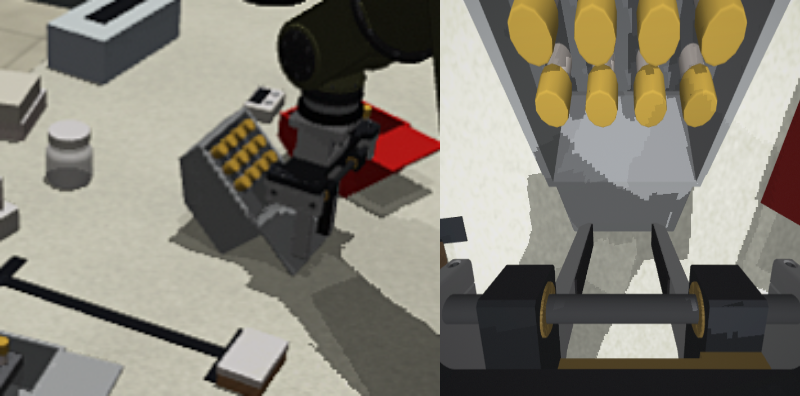

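The crate is tipped almost all the way: the side crop shows its ledge edge near the bench. I'll press a little further, until the force shows the bench is reached.

Request:
{"name": "apply_moves", "arguments": {
  "plan": [0,0,1,0,0,0,1,0,0,0,0.5,0,0,0,0,0]
}}

```text
time_s: 9.9
ee_pos: [0.4086, -0.2082, 0.0142]
eef_rot: [3.141, -0.0, -0.105]
force: [-12.8, 5.4, 25.4]
grip_width: 0.0603
grip_force: 13.6
```

Request:
{"name": "apply_moves", "arguments": {
  "plan": [0,0,0,-0.06,0,0,0,-0.06,0,0,0,-0.06,0,0,0,-0.06,0,0,0,0]
}}

```text
time_s: 10.4
ee_pos: [0.4087, -0.2091, 0.014]
eef_rot: [3.14, -0.001, 0.137]
force: [-11.0, -3.4, 16.0]
grip_width: 0.0597
grip_force: 9.4
```

```bash
python3 - <<'E'
from h import *
s=snap('side'); w=snap('wrist')
v=np.hstack([cv2.resize(s['image'][120:300,290:490],(440,396)),cv2.resize(w['image'],(360,396))])
cv2.imwrite('pics/cD.png',v[:,:,::-1])
E
```

```text
(no output)
```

View pics/cD.png

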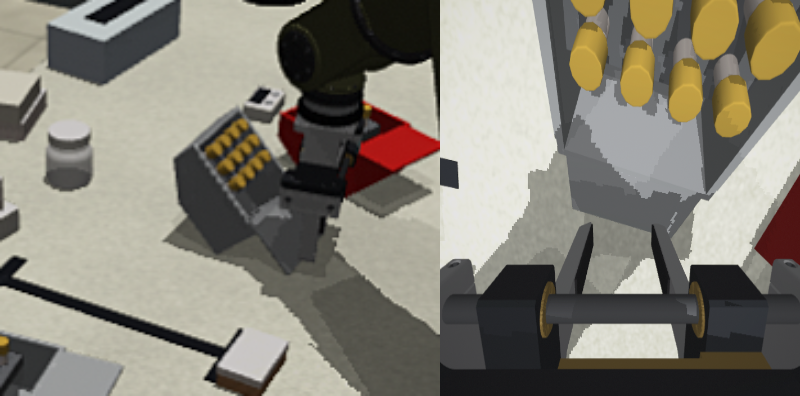

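The side crop shows the crate at (240,200) has turned only a few degrees while the tool turned 14°, so the fingers slip. I'll measure its heading from the depth of its left wall. Then I'll turn the tool about the heel, so the crate is carried round rather than twisted under the fingers.

```bash
cat >> h.py <<'E'
def wall(box):
    c=snap('side'); Z=c['range_z'].astype(float); H,W=Z.shape
    uu,vv=np.meshgrid(np.arange(W),np.arange(H))
    p=cv2.undistortPoints(np.stack([uu,vv],-1).reshape(-1,1,2).astype(float),c['mtx'],np.array(c['distortion'],float)).reshape(-1,2)
    P=((np.c_[p,np.ones(len(p))]*Z.reshape(-1,1)-c['t'])@c['R']).reshape(H,W,3)
    k=2; N=np.zeros_like(P)
    N[k:-k,k:-k]=np.cross(P[2*k:,k:-k]-P[:-2*k,k:-k],P[k:-k,2*k:]-P[k:-k,:-2*k]); N/=np.linalg.norm(N,axis=2,keepdims=True)+1e-12
    N*=np.sign(N[...,1:2])
    x0,x1,y0,y1=box
    g=c['image'].astype(int); grey=(g.max(2)-g.min(2)<25)
    m=(P[...,0]>x0)&(P[...,0]<x1)&(P[...,1]>y0)&(P[...,1]<y1)&(P[...,2]>.015)&(P[...,2]<.15)&(abs(N[...,2])<.15)&(N[...,1]>.5)&grey
    a=np.degrees(np.arctan2(-N[m][:,0],N[m][:,1])); q=P[m]
    a0=np.median(a); s=abs(a-a0)<6
    print('wall n',m.sum(),s.sum(),'yaw',a0.round(1),'ctr',np.median(q[s],0).round(3),'zmax',q[s][:,2].max().round(3))
    return c,P
E
python3 - <<'E'
from h import *
wall((.35,.75,-.35,0)); crates(snap('top'))
E
```

```text
wall n 532 127 yaw -3.9 ctr [ 0.51  -0.161  0.065] zmax 0.147
crate [613.1 230.5] yaw 5.5 [196. 122.]
crate [ 445.1 -438.6] yaw -25.2 [125. 197.]
```

Request:
{"name": "apply_moves", "arguments": {
  "plan": [2.5,6.5,0,-0.06,2.5,6.5,0,-0.06,2.5,6.5,0,-0.06,0,0,0,0]
}}

```text
time_s: 11.0
ee_pos: [0.4201, -0.2267, 0.0139]
eef_rot: [3.14, -0.0, 0.317]
force: [-7.1, -1.2, 12.0]
grip_width: 0.0601
grip_force: 7.1
```

```bash
python3 - <<'E'
from h import *
wall((.35,.75,-.35,0)); print(monitor.get_obs()['force'])
E
```

```text
wall n 553 108 yaw 7.4 ctr [ 0.515 -0.158  0.073] zmax 0.15
[-7.98497355 -1.14803533 12.33553273]
```

The crate now turns with the tool about its heel. I'll carry on.

Request:
{"name": "apply_moves", "arguments": {
  "plan": [2.2,5.8,0,-0.06,2.2,5.8,0,-0.06,2.2,5.8,0,-0.06,2.2,5.8,0,-0.06,2.2,5.8,0,-0.06,0,0,0,0]
}}

```text
time_s: 11.65
ee_pos: [0.4425, -0.2484, 0.0139]
eef_rot: [3.14, -0.0, 0.617]
force: [-5.6, -0.8, 10.3]
grip_width: 0.0604
grip_force: 5.6
```

```bash
python3 - <<'E'
from h import *
wall((.35,.75,-.35,0)); print(monitor.get_obs()['force'])
E
```

```text
wall n 553 106 yaw 20.4 ctr [ 0.533 -0.155  0.058] zmax 0.137
[-5.05813473 -2.33766052  9.62294005]
```

Request:
{"name": "apply_moves", "arguments": {
  "plan": [2.2,5.8,0.2,-0.06,2.2,5.8,0.2,-0.06,2.2,5.8,0,-0.06,2.2,5.8,0,-0.06,2.2,5.8,0,-0.06,0,0,0,0]
}}

```text
time_s: 12.3
ee_pos: [0.4703, -0.2628, 0.0137]
eef_rot: [3.138, 0.0, 0.917]
force: [-4.5, -3.3, 10.2]
grip_width: 0.0604
grip_force: 5.6
```

```bash
python3 - <<'E'
from h import *
c,P=wall((.35,.75,-.35,0)); print(monitor.get_obs()['force'])
# dark pixels in the crate's box, in side view
g=c['image'].max(2)
m=(P[...,0]>.45)&(P[...,0]<.72)&(P[...,1]>-.27)&(P[...,1]<-.02)&(P[...,2]>.03)&(P[...,2]<.16)
vs,us=np.nonzero(m); print('box px',us.min(),us.max(),vs.min(),vs.max())
print('hist',np.histogram(g[m],[0,15,30,45,60,80,100,130,170,255])[0])
d=m&(g<35); k,l,st,ce=cv2.connectedComponentsWithStats(d.astype(np.uint8))
for i in range(1,k):
    if st[i,4]>5: print(st[i],P[l==i].mean(0).round(3))
E
```

```text
wall n 564 101 yaw 27.2 ctr [ 0.534 -0.153  0.062] zmax 0.148
[-3.51117549 -3.61895716  9.30697983]
box px 356 424 168 228
hist [118  90  68 906 193 106 407 163  17]
[400 168  24  28 193] [ 0.488 -0.243  0.138]
[357 187   7  23  40] [ 0.607 -0.174  0.084]
```

A dark patch has appeared at side pixel (360,198), which is world (0.607, −0.174, 0.084), where a stamp would be. I'll look at a close crop.

Request:
{"name": "apply_moves", "arguments": {
  "plan": [2.2,5.8,0.2,-0.06,2.2,5.8,0.2,-0.06,2.2,5.8,0,-0.06,0,0,0,0]
}}

```text
time_s: 12.75
ee_pos: [0.4886, -0.2672, 0.0136]
eef_rot: [3.138, 0.001, 1.097]
force: [-3.6, -3.8, 11.6]
grip_width: 0.06
grip_force: 6.0
```

```bash
python3 - <<'E'
from h import *
c,P=wall((.35,.75,-.35,0)); print(monitor.get_obs()['force'])
cv2.imwrite('pics/cE.png',cv2.resize(c['image'][155:245,325:445],(800,600),interpolation=cv2.INTER_NEAREST)[:,:,::-1])
E
```

```text
wall n 532 73 yaw 26.5 ctr [ 0.526 -0.152  0.067] zmax 0.149
[-3.35442814 -3.53243258 10.73798586]
```

View pics/cE.png

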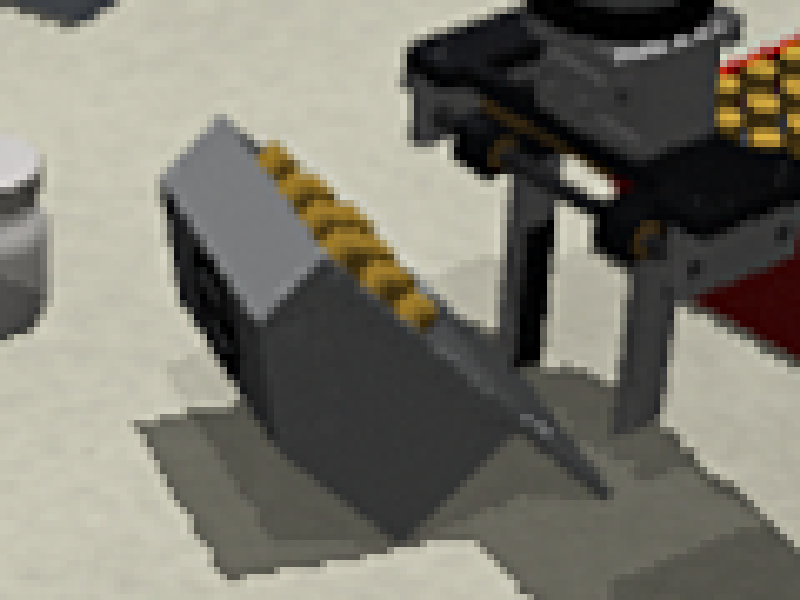

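The crop shows the underside slope at (210,290) with black arcs on grey, which looks like the ring. I'll confirm with pixel brightness.

```bash
python3 - <<'E'
from h import *
c=snap('side'); print(c['image'][183:222,348:367].max(2))
E
```

```text
[[179  97 105 129 125 124 124 123 124 124 124 124 124 124 124 125 127 130
  132]
 [179  79  57 110 130 125 124 124 124 123 124 124 124 124 124 124 124 127
  125]
 [191 110  20  87 135 126 125 124 124 124 125 124 124 124 122 124 124 125
  128]
 [207 158  10  59 115 131 126 124 124 124 124 124 125 124 125 125 123 123
  126]
 [211 175  35  29  69 112 128 125 125 124 124 123 124 124 124 124 124 124
  124]
 [208 183  77  23  33  89 135 126 125 125 124 124 123 124 125 125 124 125
  123]
 [209 186  87  24  29  62 115 131 126 125 125 124 123 125 125 125 125 124
  124]
 [206 184  85  25  33  37  69 113 128 125 124 125 125 124 124 123 123 123
  123]
 [200 191 116  23  34  35  36  91 134 126 124 124 125 124 124 124 125 124
  124]
 [201 209 166  19  35  30   8  58 118 133 126 125 124 124 124 123 123 124
  124]
 [202 215 177  17  35  27   0  16  67 113 129 124 125 124 124 124 124 125
  123]
 [201 212 177  39  34  28   0   0  14  88 136 127 124 125 123 124 123 125
  124]
 [200 208 183  78  29  27  17  28   4  54 118 132 126 124 125 124 124 124
  123]
 [199 204 181  86  29  29  22  36  21  14  66 1
[... 1359 characters left out ...]
 179 176 176 182 184 137  21  34  35  39  50
   55]
 [200 198 196 195 187 179 182 183 180 175 178 190 169  72  31  35  41  51
   56]
 [200 200 198 198 193 185 192 195 194 190 192 168 106  76  44  34  38  47
   55]
 [204 206 206 208 181 116 112 116 117 115 117 102  80  84  66  33  35  44
   55]
 [186 128 130 132 121  87  74  75  77  79  79  81  83  86  75  43  33  43
   57]
 [123  94  96  98 101 103  93  82  85  87  85  85  87  87  87  73  45  42
   55]
 [102 105 105 104 104 104 102  92  83  86  88  87  88  88  88  90  66  36
   51]
 [105 106 106 107 105 104 106  99  82  85  87  87  87  85  85  87  75  45
   47]
 [104 108 108 109 108 107 107 106  96  84  84  86  87  86  86  87  87  74
   55]]
```

Confirmed: the bare slope reads about 35, and a 0–15 ring with a bar stands out on it. So the right crate is stamped. Now I turn it back and let it settle.

Request:
{"name": "apply_moves", "arguments": {
  "plan": [0,0,0,0.06,0,0,0,0.06,0,0,0,0.06,0,0,0,0.06,0,0,0,0.06,0,-5.3,0,0.06,0,-5.3,0,0.06,0,-5.3,0,0.06,0,-5.3,0,0.06,0,-5.3,0,0.06,0,-5.3,0,0.06,0,-5.3,0,0.06,0,-5.3,0,0.06,0,0,0,0]
}}

```text
time_s: 14.25
ee_pos: [0.4644, -0.2306, 0.0124]
eef_rot: [3.141, -0.001, 0.314]
force: [-0.8, 0.1, 1.1]
grip_width: 0.0604
grip_force: 0.7
```

```bash
python3 - <<'E'
from h import *
c,P=wall((.35,.75,-.35,0)); w=snap('wrist')
v=w['image']; h=cv2.cvtColor(v,cv2.COLOR_RGB2HSV)
# front-row cap direction: yellow pixels' world points
Z=w['range_z']; m=(h[...,0]>15)&(h[...,0]<32)&(h[...,1]>120)&(Z>0)&(np.arange(480)[:,None]<230)
vs,us=np.nonzero(m); p=cv2.undistortPoints(np.c_[us,vs].astype(float).reshape(-1,1,2),w['mtx'],np.array(w['distortion'],float)).reshape(-1,2)
Q=(np.c_[p,np.ones(len(p))]*Z[vs,us,None]-w['t'])@w['R']
n=np.linalg.svd(Q-Q.mean(0),full_matrices=False)[2][2]; n*=np.sign(n[2]); print(len(Q),Q.mean(0).round(3),'n',n.round(2),'yaw',np.degrees(np.arctan2(-n[1],-n[0])).round(1))
E
```

```text
wall n 471 96 yaw 23.1 ctr [ 0.554 -0.133  0.075] zmax 0.149
16726 [ 0.558 -0.186  0.099] n [-0.26 -0.1   0.96] yaw 21.6
```

Request:
{"name": "apply_moves", "arguments": {
  "plan": [0.4,0,-3,0,1.5,0,-5,0,2.2,0,-6.8,0,3.5,0,-7,0,5.7,0,-9.2,0,7,0,-9,0,8,0,-7.4,0,6,0,-5,0,3,0,-3,0,-10,0,-15,0,-15,0,-40,0,-15,0,-40,0,-10,20,0,0,-10,30,0,0,-10,40,0,0,0,0,0,0],
  "hand": -1
}}

```text
time_s: 15.95
ee_pos: [0.4612, -0.3299, 0.1633]
eef_rot: [3.14, -0.001, 0.312]
force: [-1.5, 0.1, -1.2]
grip_width: 0.0007
grip_force: 0.0
```

```bash
python3 - <<'E'
from h import *
crates(snap('top')); o=monitor.get_obs(); print(o['ee_pos'],o['eef_rot'],o['force'])
E
```

```text
crate [ 624.5 -148. ] yaw 37.0 [196. 124.]
crate [613.5 230.4] yaw 6.0 [197. 122.]
[ 0.46113496 -0.32792453  0.16298898] [ 3.14097603e+00 -5.47116953e-04  3.12664864e-01] [ 0.10575254  0.51664517 -0.77678038]
```

The crate now stands at (0.624, −0.148), yaw 37°. To square it up, I'll push the right edge of its ledge. First I position the shut fingers beside the ledge.

Request:
{"name": "apply_moves", "arguments": {
  "plan": [0,0,0,0.15,0,0,0,0.15,0,0,0,0.012,30,-7,0,0,30,-7,0,0,30,-7,0,0,24,-7,0,0,0,0,30,0,0,0,30,0,0,0,30,0,0,0,30,0,0,0,14,0,0,0,0,0]
}}

```text
time_s: 17.3
ee_pos: [0.5743, -0.2972, 0.0273]
eef_rot: [-3.14, 0.002, 0.006]
force: [-1.0, -0.5, -0.0]
grip_width: 0.0004
grip_force: 0.0
```

Request:
{"name": "apply_moves", "arguments": {
  "plan": [0,-10,0,0,0,-10,0,0,0,-10,0,0,-6,-5,0,0,-6,-5,0,0,-6,-5,0,0,-6,-5,0,0,-6,-5,0,0,-4,-6,0,0,-4,-6,0,0,-4,-6,0,0,-4,-6,0,0,0,0,0,0]
}}

```text
time_s: 18.6
ee_pos: [0.5281, -0.2183, 0.0286]
eef_rot: [-3.141, 0.001, 0.003]
force: [-0.1, 0.1, -0.1]
grip_width: 0.0002
grip_force: 0.0
```

```bash
python3 - <<'E'
from h import *
crates(snap('top')); o=monitor.get_obs(); print(o['ee_pos'],o['eef_rot'],o['force'])
E
```

```text
crate [612.9 230.5] yaw 5.7 [196. 122.]
crate [ 624.7 -144.5] yaw 0.6 [196. 121.]
crate [ 444.6 -438.6] yaw -25.3 [126. 196.]
[ 0.52837467 -0.21865676  0.02859852] [-3.14102511e+00  5.36808937e-04  3.22313265e-03] [-0.06594617  0.01191561 -0.68293808]
```

The crate is square again at (0.625, −0.145), yaw 0.6°. Next I push its right wall, level with its centre of mass, toward the line.

Request:
{"name": "apply_moves", "arguments": {
  "plan": [0,8,0,0,0,8,0,0,20,0,0,0,20,0,0,0,20,0,0,0,19,0,0,0,0,-8,0,0,0,-6,0,0,0,-5,0,0,0,-5,0,0,0,-5,0,0,0,-5,0,0,0,-5,0,0,0,-5,0,0,0,-5,0,0,0,-5,0,0,0,-5,0,0,0,0,0,0]
}}

```text
time_s: 20.45
ee_pos: [0.6076, -0.1752, 0.0288]
eef_rot: [-3.141, 0.0, 0.003]
force: [-0.0, -0.6, -0.2]
grip_width: 0.0005
grip_force: 0.0
```

```bash
python3 - <<'E'
from h import *
crates(snap('top')); o=monitor.get_obs(); print(o['ee_pos'],o['eef_rot'],o['force'])
E
```

```text
crate [612.9 230.5] yaw 5.2 [196. 122.]
crate [ 444.7 -438.4] yaw -25.2 [125. 196.]
[ 0.6076208  -0.17548704  0.02887849] [-3.14120056e+00 -1.70106465e-04  3.23650711e-03] [ 0.58137321 -0.71282606 -0.04031537]
```

```bash
python3 - <<'E'
from h import *
wall((.55,.70,-.2,.1))
E
```

```text
wall n 442 109 yaw -1.6 ctr [ 0.609 -0.046  0.053] zmax 0.143
```

Request:
{"name": "apply_moves", "arguments": {
  "plan": [0,-5,0,0,0,-5,0,0,0,-5,0,0,0,-5,0,0,0,-5,0,0,0,-5,0,0,0,-5,0,0,0,-5,0,0,0,-5,0,0,0,-5,0,0,0,0,0,0]
}}

```text
time_s: 21.65
ee_pos: [0.6074, -0.1251, 0.0288]
eef_rot: [-3.141, 0.0, 0.003]
force: [-0.6, -0.8, -0.5]
grip_width: 0.0002
grip_force: 0.0
```

```bash
python3 - <<'E'
from h import *
wall((.55,.70,-.15,.15)); crates(snap('top'))
E
```

```text
wall n 476 133 yaw -2.6 ctr [0.616 0.004 0.049] zmax 0.147
crate [612.9 230.5] yaw 6.0 [196. 123.]
crate [ 444.7 -438.4] yaw -25.3 [125. 196.]
```

Request:
{"name": "apply_moves", "arguments": {
  "plan": [0,-5,0,0,0,-5,0,0,0,-5,0,0,0,-5,0,0,0,-5,0,0,0,-5,0,0,0,-5,0,0,0,-5,0,0,0,-5,0,0,0,-5,0,0,0,-5,0,0,0,-5,0,0,0,0,0,0,0,20,0,0,0,40,0,0,0,50,0,0,0,50,0,0,0,0,0,0]
}}

```text
time_s: 23.55
ee_pos: [0.6071, -0.2314, 0.0289]
eef_rot: [3.141, -0.001, -0.002]
force: [-0.5, 1.1, 0.6]
grip_width: 0.0004
grip_force: 0.0
```

```bash
python3 - <<'E'
from h import *
crates(snap('top')); wall((.55,.70,-.1,.2)); o=monitor.get_obs(); print(o['ee_pos'],o['force'],o['time_s'])
E
```

```text
crate [625.8  10.5] yaw 0.1 [196. 123.]
crate [613.  230.2] yaw 5.2 [196. 122.]
crate [ 444.5 -438.7] yaw -25.3 [127. 196.]
wall n 628 176 yaw -0.2 ctr [0.606 0.066 0.047] zmax 0.073
[ 0.6074016  -0.22672328  0.02856884] [ 0.60605787 -0.79087958 -0.31132898] 23.65
```

```bash
python3 - <<'E'
from h import *
for n in('side','top'):
    c=snap(n); g=c['image'].max(2)
    uu,vv=np.meshgrid(np.arange(640),np.arange(480))
    X=ray(c,np.stack([uu,vv],-1).reshape(-1,2),0).reshape(480,640,3)
    for x0,x1 in((.44,.485),(.70,.725)):
        for z in (1,):
            m=(X[...,0]>x0)&(X[...,0]<x1)&(abs(X[...,1]-.015)<.03)&(g<75)
            q=X[m]; print(n,x0,m.sum(),q[:,:2].mean(0).round(4),(q[:,1].max()-q[:,1].min()).round(3))
    # ledge top: yaw~0, bright plateau edges at x=.51..0.55 , z=.072
    Y=ray(c,np.stack([uu,vv],-1).reshape(-1,2),.072).reshape(480,640,3)
    Z=c['range_z'].astype(float)
    P=((np.c_[cv2.undistortPoints(np.stack([uu,vv],-1).reshape(-1,1,2).astype(float),c['mtx'],np.array(c['distortion'],float)).reshape(-1,2),np.ones(307200)]*Z.reshape(-1,1)-c['t'])@c['R']).reshape(480,640,3)
    m=(abs(P[...,2]-.072)<.012)&(P[...,0]>.51)&(P[...,0]<.545)&(abs(P[...,1]-.01)<.08)
    ys=Y[m][:,1]; print(n,'ledge y',ys.min().round(4),ys.max().round(4),((ys.min()+ys.max())/2).round(4), 'width',np.ptp(ys).round(4))
E
```

```text
side 0.44 85 [0.4623 0.0135] 0.018
side 0.7 98 [0.7127 0.0104] 0.059
side ledge y -0.0492 0.0647 0.0078 width 0.114
top 0.44 109 [0.4625 0.0175] 0.018
top 0.7 84 [0.7163 0.0114] 0.057
top ledge y -0.0448 0.0652 0.0102 width 0.1099
```

Request:
{"name": "apply_moves", "arguments": {
  "plan": [0,-45,0,0,0,-45,0,0,0,-40,0,0,0,-15,0,0,0,-10,0,0,0,-4,0,0,0,-2,0,0,0,-1.5,0,0,0,0,0,0,0,0,0,0,0,15,0,0,0,40,0,0,0,40,-20,0,0,40,-40,0,0,0,-40,0,0,0,0,0]
}}

```text
time_s: 25.35
ee_pos: [0.6092, -0.1968, 0.1298]
eef_rot: [3.139, -0.008, 0.001]
force: [0.5, 0.5, 0.1]
grip_width: 0.0004
grip_force: 0.0
```

```bash
python3 - <<'E'
from h import *
c=snap('top','end.png'); crates(c); wall((.55,.70,-.1,.2)); o=monitor.get_obs(); print(o['ee_pos'],o['force'],o['time_s'])
E
```

```text
crate [625.5  11.1] yaw 0.4 [196. 123.]
crate [612.9 230.5] yaw 5.9 [196. 122.]
crate [ 444.3 -439. ] yaw -24.8 [127. 196.]
wall n 624 190 yaw -0.3 ctr [0.602 0.066 0.047] zmax 0.071
[ 0.60745479 -0.19481575  0.12456331] [ 0.69989331  0.60107987 -1.26743418] 25.45
```

View pics/end.png

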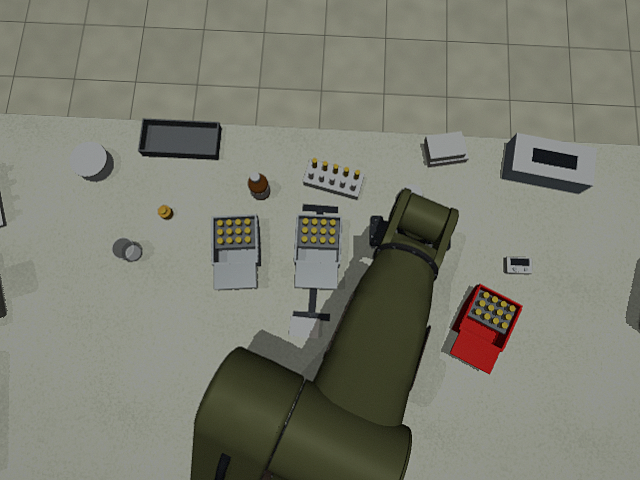

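The final view shows the stamped crate at (318,250) across the line, with the tape coming out at (320,210) and (312,305). The left crate at (236,252) and the bystanders have not moved, and the gripper is clear. I'll hand it in.

```bash
python3 -c "
from station import ctrl; print(ctrl.hand_in())"
```

```text
the job is handed in; nothing more can be done
None
```

I tipped the left crate, then the right; the right one is stamped, and it now sits within about 3 mm of centred over the dispatch line (I had to turn it while tipped to see the stamp, then square it up again), with the left crate unmoved and the job handed in at about 25 s, verdict not shown.

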